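# Centre the display bun on its pedestal

## Robot

A 6-joint arm with a two-finger parallel gripper is mounted at the origin on a cart in front of the work surface, level with it; the furniture and walls round the work are solid. World frame = base frame: x ahead of the robot, y to its left, z up, the work surface at z = 0. Lengths are in m, angles in degrees, forces in N, time in s.
With the tool pointing down it reaches from about 0.325 to 0.925 m from the base axis. Payload 3.1 kg.
Tool frame: the origin (TCP) lies midway between the tips of the shut fingers; the grasp point (between the pads) lies 19 mm behind it (r.pinch_z is the distance from the TCP to the grasp point, in m); z points along the fingers, y is the line along which they close (so a half turn about z gives the same grasp; the last joint's range is limited). The gripper opens to 85 mm and grips with 20 to 120 N. Pads are 22 mm wide; open, the fingers measure 114 mm over their backs; the gripper's body (76 mm by 85 mm) begins 54 mm behind the grasp point. The pads swing forward as they close: fully open they stand 13 mm farther back than shut.
Start: joints at [-71.688, 12.427, 92.441, -0, 75.132, -6.429], TCP at [0.262, -0.568, 0.231] pointing down, gripper open.
Joint ranges: [-157.48, 157.48], [-44.54, 120.13], [17.64, 146.25], [-64.5, 244.5], [7.68, 150.69], [-147.95, 147.95]. Speed limits (degrees/s): [159.86, 159.86, 180, 180, 180, 180].

## Interface

Orientations are given as [roll, pitch, yaw] about the fixed x, y, z axes, in that order (R = Rz(yaw) Ry(pitch) Rx(roll)).
In Python, from cell import r, eyes gives the robot as it stands. The module is installed in compiled form; this text tells all that it offers.
- The arm moves only by the tool apply_moves, never from a script. Its argument "moves" is a list of rows, each a list of 6 numbers: the shift along the tool's x, y, z in m, then the turn, a rotation vector about the tool's x, y, z in degrees. A call has exactly 10 rows; each row shifts and turns the commanded pose from where the row before left it, along the tool's axes as they then stand; what a row does not reach is not made up. A row lasts 1/10 s, in which the tool goes at most 50 mm and 8.59 degrees, less where a joint would pass 70% of its speed; a pose out of reach is approached as far as the arm can. A call is refused whole if a number of a shift passes 0.05 or a number of a turn 8.59, either way. A call with a gripper value outside its range is refused whole. "jaw" is the opening in per cent of the stroke, from 0 (shut) to 100 (fully open), set as the call begins (left out, the last holds). The fingers move at their own pace and stop on an object; the grip force is fixed at half the most. Time passes only in rows, so rows that do not move let the fingers close, or fill a call up. It gives the time, the measured TCP pose, the force, the opening and the grip force at its end, in the units of the state.
- r.read_state(): the state, without advancing time (a new reading comes with each control period).
- eyes.get_image(name): name is "scene" or "side" or "wrist"; returns a dict with "image" (384x512x3 uint8, red, green, blue), "fx", "fy", "cx", "cy" (pixels), "T" (4x4, takes a point from camera to world coordinates); the wrist camera has in their place "tool_from_camera" (4x4, takes a point from camera to tool coordinates, whose origin is the TCP and whose axes are the flange's). Camera axes: x right, y down, z forward; pixel columns grow to the right and rows downward; lengths in m; the calibration is good to about 2 mm. A picture is of the moment at which its call begins: read the wrist's pose just before it. There is no depth.
- r.sign_off(): hands the job in; it is judged then, once.
The state is a dict: "clock": time; "qpos": joint angles; "qvel": joint speeds; "joint_torque": joint torques, N m; "tool_pos": TCP position; "tcp_rot": TCP orientation; "contact_force": force on the tool from outside, world axes, zero at the start; "ft_torque": the same for the moment, N m; "width": finger opening in m; "grasp_force": force on a finger pad.
Only numpy, scipy, OpenCV 4.12 (cv2) and the standard library are available. Lean on these libraries where they do the work, as an engineer would, in place of code of your own. Each camera call takes 0.05 s, during which the arm holds its last target. There are 200 camera calls.

## Task

One bun sits off-centre on the small steel display pedestal. Nudge it sideways with light taps of the fingertips until its middle is over the middle of the pedestal, then take the hand away. Do not grip it, lift it, tip it or knock it off, tap only gently, and leave the other things where they are.

Things in the scene. Friction and masses are not known exactly. Their poses are not given: they have to be found in the camera images.
- bun: The bun to centre, the only thing on the pedestal: a rounded square, 128 (x) x 140 (y) x 73 (z) mm, about 0.2 kg, overhanging its pedestal all round, at any yaw. Origin: middle of its underside, midway between opposite sides; z up. Sides nearly upright. Starts 20 to 28 mm off the pedestal's middle. Slides when pushed with 1 to 3 N a third to half way up its side; pushed high or down on an overhang, it tips.
- stand: Display pedestal of plain steel, fixed to the table, round about its upright z axis: foot disc 190 mm across and 10 mm thick, slim stem, and on top a flat round plate 76 mm across, 7 mm thick, without a rim, its upper face 60 mm above the table. Origin: middle of the foot's underside, on the table. Its yaw has no meaning.
- stand_top (a point): The middle of the upper face of the pedestal's plate, where the middle of the bun's underside belongs.
- dredger: Bystander: steel sugar dredger, 70 mm across, 116 mm tall, standing on the table to the right of the pedestal. Origin: middle of its underside. Behind it, on the right half of the table (about x 0.5 to 0.95 m, y -0.25 to -0.5 m), piles of buns stand fixed, up to 0.3 m high: swing the arm over or round them.
- counter: Bystander: round tally counter, 54 x 67 x 26 mm, on the table to the left. Origin: middle of its underside.
- tape: Bystander: roll of brown tape lying flat, 90 mm across, 48 mm tall, on the table to the far right of the pedestal. Origin: middle of its underside.
- table_bun: Bystander: another bun, 125 x 130 x 84 mm, on the table to the far left. Origin: middle of its underside.
There are look-alikes about, which are no part of the job. Leave any purple look-alike of the bun alone.

How it is judged:
By the outcome, as a careful person would: the job done as asked, in the order asked, and still so for the second after the job is handed in, with the robot touching nothing.
It also fails if it takes over 64 s, if anything falls off the work surface, if the arm or the gripper's body presses on something with over 40 N, if the wrist force passes 120 N, or if a joint passes its speed limit or range.

## Working session

There is one attempt and no reset: what is moved stays moved. The work goes in short steps, Python scripts to look and compute and a tool call to move; the robot and the scene stay as the last step left them, time stands still between calls to the robot, and variables do not carry over. Pictures are saved under pics/ and viewed, at most 10 in all, crops included, and the job is handed in when it is done.

Besides the shell and the picture viewer there is one more tool, called after ">>>" as name(argument=value, ...), one argument or row to a line, values as JSON. apply_moves: Moves the arm, as the interface text tells. Its arguments: {"type":"object","properties":{"moves":{"type":"array"},"jaw":{"type":"number"}},"required":["moves"]}

```bash
mkdir -p pics; python3 - <<'E'
from cell import r,eyes
import cv2,numpy as np
s=r.read_state();print(s)
for n in("scene","side"):
    d=eyes.get_image(n);cv2.imwrite(f"pics/{n}0.png",d["image"][...,::-1]);print(n,d["fx"],d["fy"],d["cx"],d["cy"],d["T"])
E
```

```text
{'clock': 0.0, 'qpos': array([-7.16875081e+01,  1.24774753e+01,  9.25300850e+01,  1.01388401e-03,
        7.51309260e+01, -6.42831186e+00]), 'qvel': array([-0.01006293, -0.03643808,  0.06926409,  0.01472291, -0.05140553,
       -0.00187856]), 'joint_torque': array([ 1.27436797e-04, -3.96850312e+01, -3.03849328e+01, -1.49493753e-04,
        9.83542297e-03,  5.06071814e-06]), 'tool_pos': array([ 0.26133895, -0.56683343,  0.22994585]), 'tcp_rot': array([-1.79862494e+02, -1.64780529e-02,  2.47405227e+01]), 'contact_force': array([-7.00571862e-04, -4.09627771e-01, -1.20611277e+00]), 'ft_torque': array([ 0.01131533,  0.01350813, -0.07070515]), 'grasp_force': 0.0, 'width': 0.08497781298136262}
scene 412.725678251676 412.725678251676 250.48671805715085 193.5478823371798 [[-0.70409831 -0.46344468  0.53801914 -0.04903956]
 [-0.70996752  0.47421147 -0.52064345  0.72970364]
 [-0.01384541 -0.74856029 -0.66292216  0.83624404]
 [ 0.          0.          0.          1.        ]]
side 482.22081936754694 482.22081936754694 259.75784109457425 195.05697086058643 [[ 0.99949944  0.00852571  0.03046617  0.53589559]
 [-0.02083513 -0.54728317  0.83668813 -0.97388505]
 [ 0.02380698 -0.83690408 -0.54683159  0.7936612 ]
 [ 0.          0.          0.          1.        ]]
```

View pics/scene0.png

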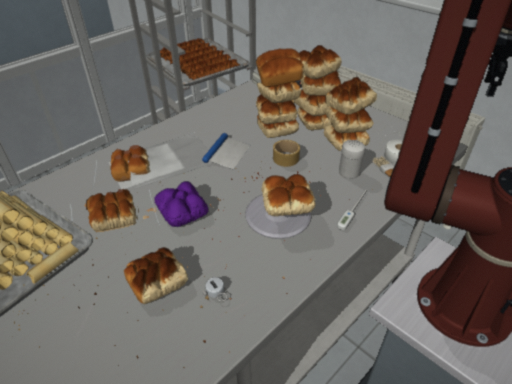

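View pics/side0.png

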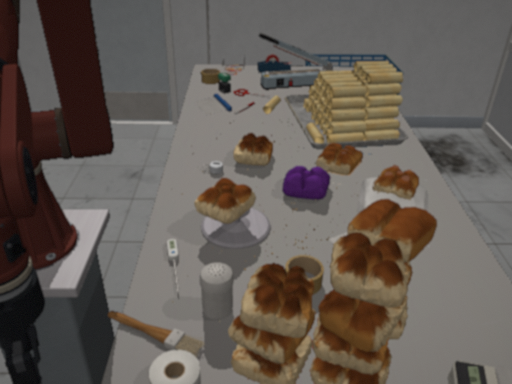

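The scene view shows the bun at about (289,195) over the foot disc at (279,214). In the side view the bun is at about (226,200) and the disc at (235,226). I'll look closer at both.

```bash
cat > h.py <<'E'
import numpy as np,cv2
def world(d,uv,z,T=None):
    T=d["T"] if T is None else T
    uv=np.atleast_2d(np.asarray(uv,float))
    c=np.c_[(uv[:,0]-d["cx"])/d["fx"],(uv[:,1]-d["cy"])/d["fy"],np.ones(len(uv))]@T[:3,:3].T
    o=T[:3,3]; return (o+c*((z-o[2])/c[:,2])[:,None])[:,:2]
def pix(d,P,T=None):
    T=d["T"] if T is None else T
    c=(np.atleast_2d(P)-T[:3,3])@T[:3,:3]
    return c[:,:2]/c[:,2:]*[d["fx"],d["fy"]]+[d["cx"],d["cy"]]
def ring(c,R,z,n=120):
    a=np.linspace(0,2*np.pi,n);return np.c_[c[0]+R*np.cos(a),c[1]+R*np.sin(a),0*a+z]
E
python3 - <<'E'
from cell import r,eyes
from h import *
out=[]
for n,(x,y) in(("scene",(230,160)),("side",(180,160))):
    d=eyes.get_image(n)
    print(n,world(d,[(279,214),(289,212)] if n=="scene" else [(236,226),(226,217)],0.01))
    im=d["image"][y:y+90,x:x+100,::-1]
    out.append(cv2.resize(im,None,fx=4,fy=4,interpolation=cv2.INTER_CUBIC))
cv2.imwrite("pics/crop1.png",np.hstack(out))
E
```

```text
scene [[0.50072395 0.08590029]
 [0.48577421 0.0597694 ]]
side [[0.51215335 0.07141463]
 [0.48363763 0.11259283]]
```

View pics/crop1.png

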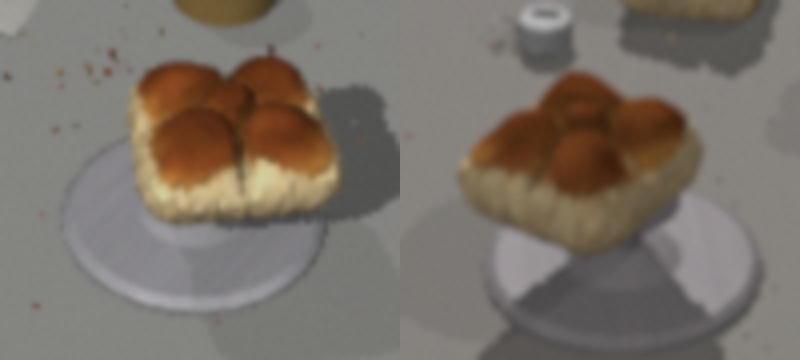

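The crop shows the bun overhanging to the right in the scene view and to the left in the side view, with yaw near 45°. The disc's lower rim is clear in both. Next I'll take a wrist view from above.

```bash
python3 - <<'E'
from cell import r,eyes
from h import *
d=eyes.get_image("wrist");print(d["tool_from_camera"],d["fx"],d["cx"],d["cy"])
from scipy.spatial.transform import Rotation as R
s=r.read_state();M=R.from_euler("xyz",s["tcp_rot"],degrees=True).as_matrix()
print(M.T@(np.array([.45,.08,.36])-s["tool_pos"]))
E
```

```text
[[ 1.49783594e-03 -9.49133855e-01 -3.14869309e-01  8.20731942e-02]
 [ 9.99998742e-01  1.25740807e-03  9.66704199e-04 -7.04339413e-04]
 [-5.21612473e-04 -3.14870361e-01  9.49134545e-01 -1.42087901e-01]
 [ 0.00000000e+00  0.00000000e+00  0.00000000e+00  1.00000000e+00]] 315.0940636334755 257.02038794553886 189.48173241104536
[ 0.44212452 -0.50910764 -0.12871396]
```

>>> apply_moves(
  moves=[
    [0.022, -0.0255, -0.008, 0, 0, 0],
    [0.022, -0.0255, -0.008, 0, 0, 0],
    [0.022, -0.0255, -0.008, 0, 0, 0],
    [0.022, -0.0255, -0.008, 0, 0, 0],
    [0.022, -0.0255, -0.008, 0, 0, 0],
    [0.022, -0.0255, -0.008, 0, 0, 0],
    [0.022, -0.0255, -0.008, 0, 0, 0],
    [0.022, -0.0255, -0.008, 0, 0, 0],
    [0.022, -0.0255, -0.008, 0, 0, 0],
    [0.022, -0.0255, -0.008, 0, 0, 0],
  ],
  jaw=0,
)

```text
clock: 1.25
tool_pos: [0.3548, -0.2426, 0.3116]
tcp_rot: [180.0, -0.0, 24.7]
contact_force: [-0.0, 0.6, 0.1]
width: 0.0
grasp_force: 0.0
```

>>> apply_moves(
  moves=[
    [0.022, -0.0255, -0.005, 0, 0, 0],
    [0.022, -0.0255, -0.005, 0, 0, 0],
    [0.022, -0.0255, -0.005, 0, 0, 0],
    [0.022, -0.0255, -0.005, 0, 0, 0],
    [0.022, -0.0255, -0.005, 0, 0, 0],
    [0.022, -0.0255, -0.005, 0, 0, 0],
    [0.022, -0.0255, -0.005, 0, 0, 0],
    [0.022, -0.0255, -0.005, 0, 0, 0],
    [0.022, -0.0255, -0.005, 0, 0, 0],
    [0, 0, 0, 0, 0, 0],
  ],
)

```text
clock: 2.25
tool_pos: [0.4391, 0.0504, 0.3571]
tcp_rot: [-180.0, -0.1, 25.0]
contact_force: [0.7, -0.5, 1.0]
width: -0.0001
grasp_force: 0.0
```

```bash
cat >> h.py <<'E'
from scipy.spatial.transform import Rotation as Rot
def wrist(r,eyes):
    s=r.read_state();d=eyes.get_image("wrist")
    M=np.eye(4);M[:3,:3]=Rot.from_euler("xyz",s["tcp_rot"],degrees=True).as_matrix();M[:3,3]=s["tool_pos"]
    d["T"]=M@d["tool_from_camera"];return d
E
python3 - <<'E'
from cell import r,eyes
from h import *
d=wrist(r,eyes);cv2.imwrite("pics/w1.png",d["image"][...,::-1])
np.savez("w1.npz",image=d["image"],T=d["T"],fx=d["fx"],fy=d["fy"],cx=d["cx"],cy=d["cy"])
s=r.read_state();print(s["clock"],s["tool_pos"],s["tcp_rot"],s["contact_force"])
E
```

```text
2.3 [0.43861323 0.04869799 0.35658097] [ 1.79981278e+02 -1.41920689e-02  2.49580419e+01] [ 0.44797809 -0.53515061 -0.36585646]
```

View pics/w1.png

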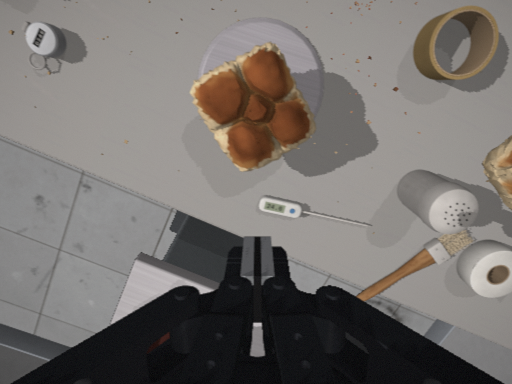

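The wrist camera is almost straight above: bun centre is at about (253,107), and the foot disc is visible from (201,62) over (262,18) to (323,85). I'll measure both.

```bash
cat >> h.py <<'E'
def measure(d,box,dbg=None):
    im=np.ascontiguousarray(d["image"]);x0,y0,x1,y1=box
    lab=cv2.cvtColor(cv2.GaussianBlur(im,(3,3),0),cv2.COLOR_RGB2LAB).astype(int)
    hsv=cv2.cvtColor(im,cv2.COLOR_RGB2HSV)
    roi=np.zeros(im.shape[:2],np.uint8);roi[y0:y1,x0:x1]=1
    def big(m):
        m=cv2.morphologyEx((m&(roi>0)).astype(np.uint8),cv2.MORPH_OPEN,np.ones((3,3)))
        cs,_=cv2.findContours(m,cv2.RETR_EXTERNAL,cv2.CHAIN_APPROX_NONE)
        return max(cs,key=cv2.contourArea)[:,0,:]
    bun=big((lab[...,2]-128>14))
    disc=big((lab[...,2]-128<0))
    bw=world(d,bun,0.095)
    rect=cv2.minAreaRect((bw*1000).astype(np.float32))
    # disc rim: contour points not close to the bun
    bm=np.zeros(im.shape[:2],np.uint8);cv2.fillPoly(bm,[bun],1)
    dist=cv2.distanceTransform(1-bm,cv2.DIST_L2,5)
    p=disc[dist[disc[:,1],disc[:,0]]>6]
    w=world(d,p,0.01)
    from scipy.optimize import least_squares
    f=least_squares(lambda q:np.hypot(*(w-q).T)-.095,w.mean(0),loss="soft_l1",f_scale=.002)
    e=np.abs(f.fun)
    if dbg:
        o=im[...,::-1].copy();cv2.drawContours(o,[bun[:,None]],-1,(0,255,0),1)
        for q in p:o[q[1],q[0]]=(0,0,255)
        for q in pix(d,ring(f.x,.095,.01)).astype(int):cv2.circle(o,tuple(map(int,q)),0,(255,0,0),-1)
        cv2.imwrite(dbg,cv2.resize(o[y0:y1,x0:x1],None,fx=3,fy=3))
    return f.x,np.median(e),rect
E
python3 - <<'E'
from h import *
d=dict(np.load("w1.npz"))
print(d["T"][:3,3],measure(d,(160,5,360,195),"pics/m1.png"))
E
```

```text
[0.51296261 0.08555062 0.49935136] (array([0.50766098, 0.08032705]), np.float64(0.0011364154441674684), ((483.9412841796875, 77.24054718017578), (133.5334930419922, 120.96477508544922), 54.60633087158203))
```

View pics/m1.png

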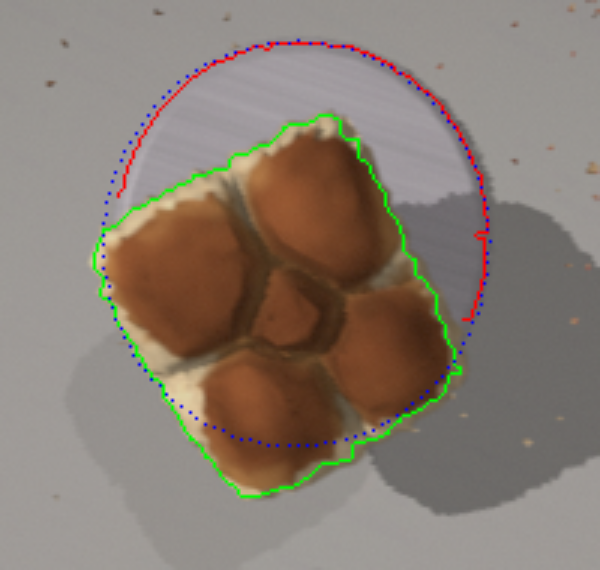

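Disc centre is (0.508,0.080) and bun centre about (0.483,0.077), so the offset is about (-25,-3) mm. The bun's sides lie at 54.6° and -35.4°. I'll push about 17 mm along u (54.6°), then about 18 mm along v (-35.4°).

>>> apply_moves(
  moves=[
    [0, 0, 0, 0, 0, -7.4],
    [0, 0, 0, 0, 0, -7.4],
    [0, 0, 0, 0, 0, -7.4],
    [0, 0, 0, 0, 0, -7.4],
    [-0.029, 0.01, 0, 0, 0, 0],
    [-0.029, 0.01, 0, 0, 0, 0],
    [0, 0, 0.045, 0, 0, 0],
    [0, 0, 0.045, 0, 0, 0],
    [0, 0, 0.045, 0, 0, 0],
    [0, 0, 0.045, 0, 0, 0],
  ],
)

```text
clock: 3.3
tool_pos: [0.4202, -0.0128, 0.1747]
tcp_rot: [179.9, 0.0, 54.2]
contact_force: [1.5, -0.2, 0.3]
width: 0.0003
grasp_force: 0.0
```

>>> apply_moves(
  moves=[
    [0, 0, 0, 0, 8, 0],
    [0, 0, 0, 0, 8, 0],
    [-0.0064, 0, 0.0224, 0, 0, 0],
    [-0.0064, 0, 0.0224, 0, 0, 0],
    [-0.0064, 0, 0.0224, 0, 0, 0],
    [0, 0, 0, 0, 0, 0],
    [0, 0, 0, 0, 0, 0],
    [0, 0, 0, 0, 0, 0],
    [0, 0, 0, 0, 0, 0],
    [0, 0, 0, 0, 0, 0],
  ],
)

```text
clock: 4.3
tool_pos: [0.4218, -0.0117, 0.1076]
tcp_rot: [179.9, -16.0, 54.4]
contact_force: [0.5, 1.0, -0.6]
width: 0.0003
grasp_force: 0.0
```

```bash
cat >> h.py <<'E'
def rel(r,b,yaw=54.6):
    s=r.read_state();a=np.radians(yaw);u=np.array([np.cos(a),np.sin(a)]);v=np.array([u[1],-u[0]])
    p=s["tool_pos"][:2]-b
    print("t",s["clock"],"tcp",s["tool_pos"],"rot",s["tcp_rot"],"F",s["contact_force"],"uv mm",1000*p@u,1000*p@v)
E
python3 - <<'E'
from cell import r,eyes
from h import *
rel(r,np.array([.4825,.0768]))
d=eyes.get_image("side");cv2.imwrite("pics/s2.png",cv2.resize(d["image"][130:280,140:340,::-1],None,fx=3,fy=3))
E
```

```text
t 4.3 tcp [ 0.4218318  -0.0117233   0.10757675] rot [179.85993107 -16.02846375  54.39373827] F [ 0.47881436  1.03334141 -0.5789841 ] uv mm -107.30175051427973 1.8275452518739392
```

View pics/s2.png

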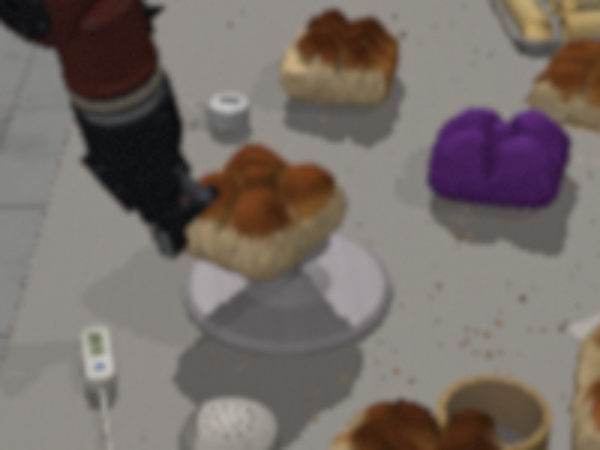

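>>> apply_moves(
  moves=[
    [-0.0025, 0, 0.0087, 0, 0, 0],
    [-0.0025, 0, 0.0087, 0, 0, 0],
    [0.0048, 0, 0.0014, 0, 0, 0],
    [0.0048, 0, 0.0014, 0, 0, 0],
    [0.0048, 0, 0.0014, 0, 0, 0],
    [0.0048, 0, 0.0014, 0, 0, 0],
    [0, 0, 0, 0, 0, 0],
    [0, 0, 0, 0, 0, 0],
    [0, 0, 0, 0, 0, 0],
    [0, 0, 0, 0, 0, 0],
  ],
)

```text
clock: 5.35
tool_pos: [0.4325, 0.0048, 0.0882]
tcp_rot: [180.0, -16.0, 54.3]
contact_force: [0.5, -0.1, 0.4]
width: -0.0
grasp_force: 0.0
```

>>> apply_moves(
  moves=[
    [0.0014, 0, 0.0004, 0, 0, 0],
    [0.0014, 0, 0.0004, 0, 0, 0],
    [0.0014, 0, 0.0004, 0, 0, 0],
    [0.0014, 0, 0.0004, 0, 0, 0],
    [0.0014, 0, 0.0004, 0, 0, 0],
    [0.0014, 0, 0.0004, 0, 0, 0],
    [0.0014, 0, 0.0004, 0, 0, 0],
    [0.0014, 0, 0.0004, 0, 0, 0],
    [0.0014, 0, 0.0004, 0, 0, 0],
    [0, 0, 0, 0, 0, 0],
  ],
)

```text
clock: 6.35
tool_pos: [0.4402, 0.0155, 0.0882]
tcp_rot: [180.0, -16.0, 54.4]
contact_force: [0.1, 0.3, 0.1]
width: -0.0001
grasp_force: 0.2
```

```bash
python3 - <<'E'
from cell import r,eyes
from h import *
rel(r,np.array([.4825,.0768]))
d=wrist(r,eyes);e=eyes.get_image("side")
cv2.imwrite("pics/s3.png",np.hstack([cv2.resize(e["image"][130:280,160:310,::-1],(400,400)),cv2.resize(d["image"][...,::-1],(400,400))]))
E
```

```text
t 6.35 tcp [0.44023796 0.01553865 0.0882215 ] rot [179.99584266 -15.98537587  54.36513307] F [0.08970475 0.27254159 0.13638793] uv mm -74.41743602020917 1.03858439421987
```

View pics/s3.png

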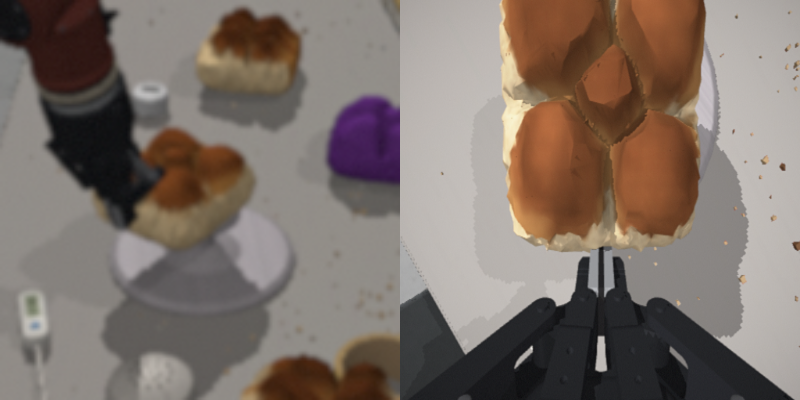

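The fingertip is at the bun's near face, centred on its seam. I'll push a little more, retreat, rise and measure.

>>> apply_moves(
  moves=[
    [0.0014, 0, 0.0004, 0, 0, 0],
    [0.0014, 0, 0.0004, 0, 0, 0],
    [0.0014, 0, 0.0004, 0, 0, 0],
    [0.0014, 0, 0.0004, 0, 0, 0],
    [0.0014, 0, 0.0004, 0, 0, 0],
    [0, 0, 0, 0, 0, 0],
    [-0.0096, 0, -0.0028, 0, 0, 0],
    [-0.0192, 0, -0.0055, 0, 0, 0],
    [-0.0192, 0, -0.0055, 0, 0, 0],
    [0.011, 0, -0.0384, 0, 0, 0],
  ],
)

```text
clock: 7.45
tool_pos: [0.4096, -0.0186, 0.1234]
tcp_rot: [-179.2, -15.8, 54.0]
contact_force: [0.0, -0.4, 0.7]
width: 0.0001
grasp_force: 0.0
```

>>> apply_moves(
  moves=[
    [0.011, 0, -0.0384, 0, 0, 0],
    [0.011, 0, -0.0384, 0, 0, 0],
    [0, 0, 0, 0, -8, 0],
    [0, 0, 0, 0, -8, 0],
    [0, 0, -0.04, 0, 0, 0],
    [0, 0, -0.04, 0, 0, 0],
    [0, 0, -0.035, 0, 0, 0],
    [0, 0, -0.035, 0, 0, 0],
    [0, 0, 0, 0, 0, 0],
    [0, 0, 0, 0, 0, 0],
  ],
)

```text
clock: 8.45
tool_pos: [0.4156, -0.0194, 0.3591]
tcp_rot: [179.9, -0.1, 54.3]
contact_force: [0.4, -0.6, -0.7]
width: -0.0002
grasp_force: 0.0
```

```bash
sed -i 's/bw=world(d,bun,0.095)/bw=world(d,bun,0.08)/' h.py; python3 - <<'E'
from cell import r,eyes
from h import *
print(measure(dict(np.load("w1.npz")),(160,5,360,195)))
rel(r,np.array([.4825,.0768]))
d=wrist(r,eyes);print(d["T"][:3,3],pix(d,[[.49,.08,.08]]))
x,y=pix(d,[[.49,.08,.08]])[0].astype(int)
print(measure(d,(max(0,x-110),max(0,y-110),x+110,y+110),"pics/m4.png"))
E
```

```text
(array([0.50766098, 0.08032705]), np.float64(0.0011364154441674684), ((482.8647155761719, 76.9322509765625), (138.48712158203125, 125.4521255493164), 54.60633850097656))
t 8.45 tcp [ 0.41561321 -0.01944219  0.35905914] rot [ 1.79886523e+02 -8.26650939e-02  5.43289768e+01] F [ 0.42306958 -0.59316729 -0.7445944 ] uv mm -117.1959401282377 1.2300055015018976
[0.46311132 0.04752711 0.50126503] [[258.42344657  49.23301086]]
(array([0.50783737, 0.08403462]), np.float64(0.0005804196092562483), ((483.9650573730469, 77.77921295166016), (116.82231903076172, 125.03939819335938), 54.45280456542969))
```

View pics/m4.png

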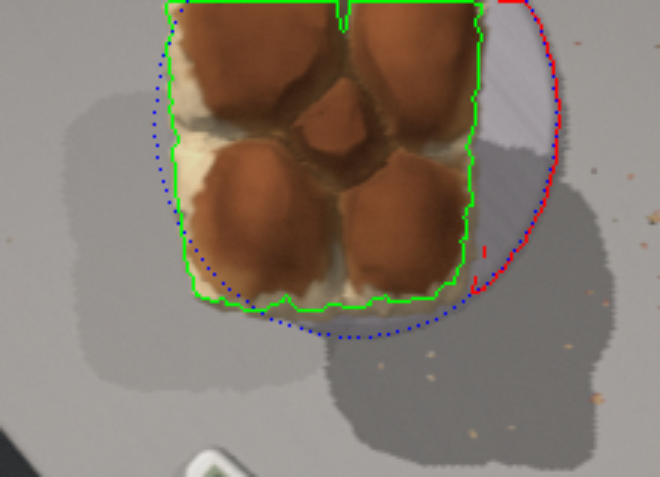

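The bun is clipped by the top of the image, and its near edge has moved inside the disc. I'll move the camera over the stand.

>>> apply_moves(
  moves=[
    [0.03, 0, 0, 0, 0, 0],
    [0.028, 0, 0, 0, 0, 0],
    [0, 0, 0, 0, 0, 0],
    [0, 0, 0, 0, 0, 0],
    [0, 0, 0, 0, 0, 0],
    [0, 0, 0, 0, 0, 0],
    [0, 0, 0, 0, 0, 0],
    [0, 0, 0, 0, 0, 0],
    [0, 0, 0, 0, 0, 0],
    [0, 0, 0, 0, 0, 0],
  ],
)

```text
clock: 9.5
tool_pos: [0.4491, 0.0278, 0.3582]
tcp_rot: [180.0, -0.0, 54.3]
contact_force: [0.4, -0.6, -0.8]
width: 0.0001
grasp_force: 0.0
```

```bash
cat >> h.py <<'E'
def look(r,eyes,dbg=None):
    d=wrist(r,eyes);x,y=pix(d,[[.505,.08,.05]])[0].astype(int)
    m=measure(d,(max(0,x-110),max(0,y-110),x+110,y+110),dbg)
    print("cam",d["T"][:3,3],"stand",m[0],m[1],"rect",m[2],"px",x,y)
    o=m[0]*1000-np.array(m[2][0]);a=np.radians(54.6);u=np.array([np.cos(a),np.sin(a)])
    print("needed shift mm",o,"uv",o@u,o@[u[1],-u[0]])
E
python3 - <<'E'
from cell import r,eyes
from h import *
look(r,eyes,"pics/m5.png");rel(r,np.array([.4825,.0768]))
E
```

```text
cam [0.49693998 0.0947599  0.50033498] stand [0.50768513 0.08159781] 0.0010860581930377394 rect ((488.53192138671875, 83.9896240234375), (137.06369018554688, 125.34810638427734), 54.18242645263672) px 267 90
needed shift mm [19.15320505 -2.39181229] uv 9.145458396186669 16.997841637348674
t 9.55 tcp [0.44916199 0.02784701 0.35820606] rot [ 1.79988731e+02 -5.77234376e-03  5.43356147e+01] F [-0.15902666 -0.56560115 -0.21559933] uv mm -59.215024984475384 1.182801722897586
```

View pics/m5.png

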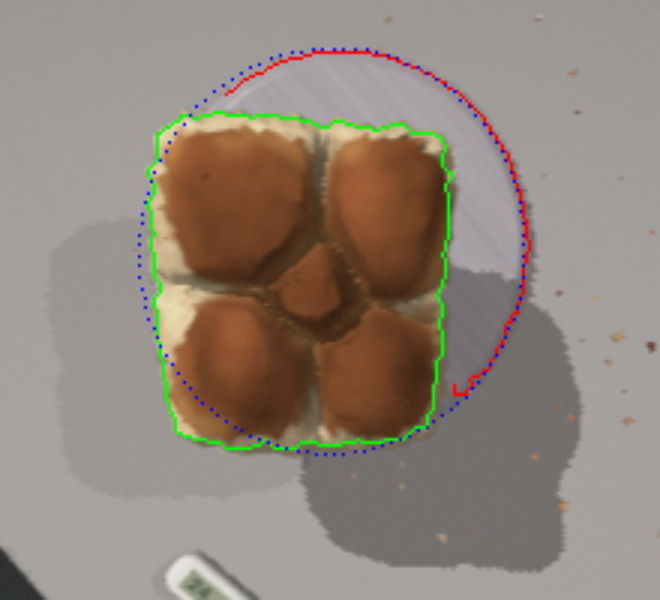

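The bun moved 9 mm along u, and about 9 more are needed, so the TCP should go to u ≈ -58. Its yaw is unchanged. Pushing again.

>>> apply_moves(
  moves=[
    [-0.045, 0, 0, 0, 0, 0],
    [0, 0, 0.04, 0, 0, 0],
    [0, 0, 0.04, 0, 0, 0],
    [0, 0, 0.04, 0, 0, 0],
    [0, 0, 0.04, 0, 0, 0],
    [0, 0, 0.04, 0, 0, 0],
    [0, 0, 0, 0, 8, 0],
    [0, 0, 0, 0, 8, 0],
    [-0.0064, 0, 0.0224, 0, 0, 0],
    [-0.0064, 0, 0.0224, 0, 0, 0],
  ],
)

```text
clock: 10.55
tool_pos: [0.4236, -0.0101, 0.1117]
tcp_rot: [179.8, -16.0, 54.2]
contact_force: [0.7, -0.3, -1.2]
width: -0.0
grasp_force: 0.0
```

>>> apply_moves(
  moves=[
    [-0.0064, 0, 0.0224, 0, 0, 0],
    [0, 0, 0, 0, 0, 0],
    [0.0096, 0, 0.0028, 0, 0, 0],
    [0.0096, 0, 0.0028, 0, 0, 0],
    [0.0048, 0, 0.0014, 0, 0, 0],
    [0, 0, 0, 0, 0, 0],
    [0, 0, 0, 0, 0, 0],
    [0, 0, 0, 0, 0, 0],
    [0, 0, 0, 0, 0, 0],
    [0, 0, 0, 0, 0, 0],
  ],
)

```text
clock: 11.55
tool_pos: [0.4374, 0.0116, 0.0881]
tcp_rot: [-180.0, -16.0, 54.3]
contact_force: [0.2, -0.8, 0.0]
width: 0.0002
grasp_force: 0.0
```

```bash
python3 - <<'E'
from cell import r
from h import *
rel(r,np.array([.4825,.0768]))
E
```

```text
t 11.55 tcp [0.4374114  0.01158595 0.08808041] rot [-179.99744143  -15.9968038    54.3193558 ] F [ 0.23297889 -0.83528948  0.00580249] uv mm -79.27676513706135 1.0243010629828166
```

>>> apply_moves(
  moves=[
    [0.0029, 0, 0.0008, 0, 0, 0],
    [0.0029, 0, 0.0008, 0, 0, 0],
    [0.0029, 0, 0.0008, 0, 0, 0],
    [0.0014, 0, 0.0004, 0, 0, 0],
    [0.0014, 0, 0.0004, 0, 0, 0],
    [0.0014, 0, 0.0004, 0, 0, 0],
    [0.0014, 0, 0.0004, 0, 0, 0],
    [0.0014, 0, 0.0004, 0, 0, 0],
    [0.0014, 0, 0.0004, 0, 0, 0],
    [0.0014, 0, 0.0004, 0, 0, 0],
  ],
)

```text
clock: 12.55
tool_pos: [0.4487, 0.0274, 0.0881]
tcp_rot: [-180.0, -16.0, 54.3]
contact_force: [-0.9, -1.1, 0.4]
width: 0.0
grasp_force: 0.9
```

>>> apply_moves(
  moves=[
    [0.0014, 0, 0.0004, 0, 0, 0],
    [0.0006, 0, 0.0002, 0, 0, 0],
    [0, 0, 0, 0, 0, 0],
    [-0.0048, 0, -0.0014, 0, 0, 0],
    [-0.0192, 0, -0.0055, 0, 0, 0],
    [-0.0192, 0, -0.0055, 0, 0, 0],
    [0.011, 0, -0.0384, 0, 0, 0],
    [0.011, 0, -0.0384, 0, 0, 0],
    [0, 0, 0, 0, -8, 0],
    [0, 0, 0, 0, -8, 0],
  ],
)

```text
clock: 13.55
tool_pos: [0.4256, -0.0093, 0.1713]
tcp_rot: [179.6, 0.1, 54.1]
contact_force: [-0.1, 0.6, -0.3]
width: -0.0001
grasp_force: 0.0
```

>>> apply_moves(
  moves=[
    [0, 0, -0.04, 0, 0, 0],
    [0, 0, -0.04, 0, 0, 0],
    [0, 0, -0.04, 0, 0, 0],
    [0, 0, -0.04, 0, 0, 0],
    [0, 0, -0.03, 0, 0, 0],
    [0.04, 0, 0, 0, 0, 0],
    [0, 0, 0, 0, 0, 0],
    [0, 0, 0, 0, 0, 0],
    [0, 0, 0, 0, 0, 0],
    [0, 0, 0, 0, 0, 0],
  ],
)

```text
clock: 14.55
tool_pos: [0.4464, 0.0245, 0.3573]
tcp_rot: [-179.9, 0.0, 54.3]
contact_force: [-0.5, 0.1, -0.5]
width: 0.0002
grasp_force: 0.0
```

```bash
python3 - <<'E'
from cell import r,eyes
from h import *
look(r,eyes,"pics/m6.png");rel(r,np.array([.4825,.0768]))
E
```

```text
cam [0.49449202 0.09144797 0.49934905] stand [0.5075842  0.08246541] 0.0010517943578916 rect ((494.1493225097656, 90.99627685546875), (136.89639282226562, 125.2978515625), 52.5888557434082) px 268 87
needed shift mm [13.43487461 -8.53086981] uv 0.8288208049588337 15.89291199166685
t 14.6 tcp [0.44647924 0.02451323 0.35745163] rot [-1.79943003e+02  3.46730793e-02  5.42881057e+01] F [0.35166351 0.11969729 0.18051794] uv mm -63.48655079023133 0.9272207594378581
```

Along u, 0.8 mm remains; along v, 15.9 mm. Now the v push from the other side.

>>> apply_moves(
  moves=[
    [0.0272, -0.035, 0, 0, 0, 0],
    [0.0272, -0.035, 0, 0, 0, 0],
    [0.0272, -0.035, 0, 0, 0, 0],
    [0, 0, 0.04, 0, 0, 0],
    [0, 0, 0.04, 0, 0, 0],
    [0, 0, 0.04, 0, 0, 0],
    [0, 0, 0.04, 0, 0, 0],
    [0, 0, 0.04, 0, 0, 0],
    [0, 0, 0, -8, 0, 0],
    [0, 0, 0, -8, 0, 0],
  ],
)

```text
clock: 15.6
tool_pos: [0.4089, 0.1508, 0.156]
tcp_rot: [163.9, 0.2, 54.2]
contact_force: [-0.3, -0.1, 0.3]
width: -0.0003
grasp_force: 0.0
```

>>> apply_moves(
  moves=[
    [0, -0.0064, 0.0224, 0, 0, 0],
    [0, -0.0064, 0.0224, 0, 0, 0],
    [0, -0.0064, 0.0224, 0, 0, 0],
    [0, 0, 0, 0, 0, 0],
    [0, 0, 0, 0, 0, 0],
    [0, 0, 0, 0, 0, 0],
    [0, 0, 0, 0, 0, 0],
    [0, 0, 0, 0, 0, 0],
    [0, 0, 0, 0, 0, 0],
    [0, 0, 0, 0, 0, 0],
  ],
)

```text
clock: 16.6
tool_pos: [0.4096, 0.1525, 0.0886]
tcp_rot: [164.0, -0.0, 54.3]
contact_force: [0.0, -0.1, -0.2]
width: 0.0001
grasp_force: 0.0
```

```bash
python3 - <<'E'
from cell import r,eyes
from h import *
rel(r,np.array([.494,.091]))
d=wrist(r,eyes);e=eyes.get_image("scene")
cv2.imwrite("pics/s7.png",np.hstack([cv2.resize(e["image"][120:270,210:360,::-1],(400,400)),cv2.resize(d["image"][...,::-1],(400,400))]))
E
```

```text
t 16.6 tcp [0.40958814 0.15254858 0.08856301] rot [ 1.63977749e+02 -3.34835391e-02  5.43385231e+01] F [ 0.02767654 -0.1488352  -0.20033762] uv mm 1.2717546023735269 -104.46038637773437
```

View pics/s7.png

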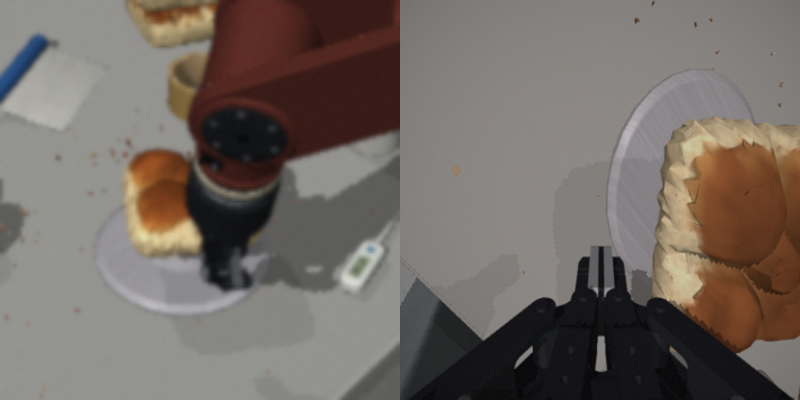

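Left: the gripper stands at the correct side, tip clear of the bun. Right: the gap to the bun's face is visible, with the fingers level with its middle. Creeping in.

>>> apply_moves(
  moves=[
    [0, 0.0048, 0.0014, 0, 0, 0],
    [0, 0.0048, 0.0014, 0, 0, 0],
    [0, 0.0048, 0.0014, 0, 0, 0],
    [0, 0.0048, 0.0014, 0, 0, 0],
    [0, 0.0029, 0.0008, 0, 0, 0],
    [0, 0.0014, 0.0004, 0, 0, 0],
    [0, 0.0014, 0.0004, 0, 0, 0],
    [0, 0.0014, 0.0004, 0, 0, 0],
    [0, 0.0014, 0.0004, 0, 0, 0],
    [0, 0.0014, 0.0004, 0, 0, 0],
  ],
)

```text
clock: 17.7
tool_pos: [0.434, 0.1348, 0.0881]
tcp_rot: [164.0, 0.0, 54.3]
contact_force: [0.2, -0.4, -0.1]
width: 0.0003
grasp_force: 0.0
```

>>> apply_moves(
  moves=[
    [0, 0.0014, 0.0004, 0, 0, 0],
    [0, 0.0014, 0.0004, 0, 0, 0],
    [0, 0.0014, 0.0004, 0, 0, 0],
    [0, 0.0014, 0.0004, 0, 0, 0],
    [0, 0.0014, 0.0004, 0, 0, 0],
    [0, 0, 0, 0, 0, 0],
    [0, -0.0048, -0.0014, 0, 0, 0],
    [0, -0.0192, -0.0055, 0, 0, 0],
    [0, -0.0192, -0.0055, 0, 0, 0],
    [0, 0.011, -0.0384, 0, 0, 0],
  ],
)

```text
clock: 18.7
tool_pos: [0.3961, 0.1555, 0.1222]
tcp_rot: [164.5, 0.7, 54.4]
contact_force: [0.2, -0.3, -0.2]
width: -0.0003
grasp_force: 0.0
```

>>> apply_moves(
  moves=[
    [0, 0.011, -0.0384, 0, 0, 0],
    [0, 0, 0, 8, 0, 0],
    [0, 0, 0, 8, 0, 0],
    [0, 0, -0.04, 0, 0, 0],
    [0, 0, -0.04, 0, 0, 0],
    [0, 0, -0.04, 0, 0, 0],
    [0, 0, -0.04, 0, 0, 0],
    [0, 0, -0.03, 0, 0, 0],
    [-0.03, 0.035, 0, 0, 0, 0],
    [-0.03, 0.035, 0, 0, 0, 0],
  ],
)

```text
clock: 19.7
tool_pos: [0.4257, 0.0675, 0.36]
tcp_rot: [179.8, -0.1, 54.6]
contact_force: [0.4, -0.8, -0.3]
width: -0.0001
grasp_force: 0.0
```

>>> apply_moves(
  moves=[
    [-0.02, 0.035, 0, 0, 0, 0],
    [0, 0, 0, 0, 0, 0],
    [0, 0, 0, 0, 0, 0],
    [0, 0, 0, 0, 0, 0],
    [0, 0, 0, 0, 0, 0],
    [0, 0, 0, 0, 0, 0],
    [0, 0, 0, 0, 0, 0],
    [0, 0, 0, 0, 0, 0],
    [0, 0, 0, 0, 0, 0],
    [0, 0, 0, 0, 0, 0],
  ],
)

```text
clock: 20.7
tool_pos: [0.442, 0.0306, 0.3581]
tcp_rot: [-180.0, -0.0, 54.3]
contact_force: [0.6, 1.0, 0.8]
width: 0.0001
grasp_force: 0.0
```

```bash
python3 - <<'E'
from cell import r,eyes
from h import *
look(r,eyes,"pics/m8.png");rel(r,np.array([.494,.091]))
E
```

```text
cam [0.48984764 0.09762829 0.50014324] stand [0.50775617 0.08189335] 0.0009486056897737294 rect ((494.8178405761719, 91.01222229003906), (137.7861328125, 125.5589370727539), 53.52296829223633) px 273 89
needed shift mm [12.93832975 -9.11886927] uv 0.0618870190774411 15.828781492903724
t 20.75 tcp [0.44204164 0.03062397 0.35805583] rot [ 1.79999795e+02 -2.57549899e-03  5.43445191e+01] F [-0.1440732  -0.2383914   0.18452308] uv mm -79.31268117254149 -7.378008379323574
```

Not quite reached yet: no movement, because the closed tips are slim. Again, deeper.

>>> apply_moves(
  moves=[
    [0.0265, -0.03, 0, 0, 0, 0],
    [0.0265, -0.03, 0, 0, 0, 0],
    [0.0265, -0.03, 0, 0, 0, 0],
    [0, 0, 0.04, 0, 0, 0],
    [0, 0, 0.04, 0, 0, 0],
    [0, 0, 0.04, 0, 0, 0],
    [0, 0, 0.04, 0, 0, 0],
    [0, 0, 0.04, 0, 0, 0],
    [0, 0, 0, -8, 0, 0],
    [0, 0, 0, -8, 0, 0],
  ],
)

```text
clock: 21.75
tool_pos: [0.4151, 0.1465, 0.1561]
tcp_rot: [163.9, 0.1, 54.2]
contact_force: [0.4, 0.6, 0.1]
width: -0.0
grasp_force: 0.0
```

>>> apply_moves(
  moves=[
    [0, -0.0064, 0.0224, 0, 0, 0],
    [0, -0.0064, 0.0224, 0, 0, 0],
    [0, -0.0064, 0.0224, 0, 0, 0],
    [0, 0, 0, 0, 0, 0],
    [0, 0.0048, 0.0014, 0, 0, 0],
    [0, 0.0048, 0.0014, 0, 0, 0],
    [0, 0.0048, 0.0014, 0, 0, 0],
    [0, 0.0048, 0.0014, 0, 0, 0],
    [0, 0.0029, 0.0008, 0, 0, 0],
    [0, 0, 0, 0, 0, 0],
  ],
)

```text
clock: 22.75
tool_pos: [0.4347, 0.1339, 0.0886]
tcp_rot: [164.0, -0.0, 54.3]
contact_force: [0.8, -0.1, 0.6]
width: 0.0003
grasp_force: 0.0
```

```bash
python3 - <<'E'
from cell import r
from h import *
rel(r,np.array([.494,.091]))
E
```

```text
t 22.75 tcp [0.43471527 0.13390407 0.08857435] rot [ 1.63966712e+02 -4.16822111e-02  5.42910156e+01] F [ 0.79457311 -0.05464963  0.55313691] uv mm 0.6297729024983778 -73.17815324935047
```

To v ≈ -58 now.

>>> apply_moves(
  moves=[
    [0, 0.0014, 0.0004, 0, 0, 0],
    [0, 0.0014, 0.0004, 0, 0, 0],
    [0, 0.0014, 0.0004, 0, 0, 0],
    [0, 0.0014, 0.0004, 0, 0, 0],
    [0, 0.0014, 0.0004, 0, 0, 0],
    [0, 0.0014, 0.0004, 0, 0, 0],
    [0, 0.0014, 0.0004, 0, 0, 0],
    [0, 0.0014, 0.0004, 0, 0, 0],
    [0, 0.0014, 0.0004, 0, 0, 0],
    [0, 0.0014, 0.0004, 0, 0, 0],
  ],
)

```text
clock: 23.75
tool_pos: [0.4458, 0.1257, 0.0881]
tcp_rot: [164.0, 0.0, 54.3]
contact_force: [-2.2, 2.1, 0.9]
width: -0.0
grasp_force: 1.2
```

>>> apply_moves(
  moves=[
    [0, 0, 0, 0, 0, 0],
    [0, -0.0048, -0.0014, 0, 0, 0],
    [0, -0.0192, -0.0055, 0, 0, 0],
    [0, -0.0192, -0.0055, 0, 0, 0],
    [0, 0.011, -0.0384, 0, 0, 0],
    [0, 0.011, -0.0384, 0, 0, 0],
    [0, 0, 0, 8, 0, 0],
    [0, 0, 0, 8, 0, 0],
    [0, 0, -0.04, 0, 0, 0],
    [0, 0, -0.04, 0, 0, 0],
  ],
)

```text
clock: 24.75
tool_pos: [0.4088, 0.1507, 0.2472]
tcp_rot: [-179.8, 0.2, 54.2]
contact_force: [0.8, 0.2, -0.5]
width: -0.0004
grasp_force: 0.0
```

>>> apply_moves(
  moves=[
    [0, 0, -0.04, 0, 0, 0],
    [0, 0, -0.04, 0, 0, 0],
    [0, 0, -0.03, 0, 0, 0],
    [-0.025, 0.03, 0, 0, 0, 0],
    [-0.025, 0.03, 0, 0, 0, 0],
    [-0.025, 0.03, 0, 0, 0, 0],
    [0, 0, 0, 0, 0, 0],
    [0, 0, 0, 0, 0, 0],
    [0, 0, 0, 0, 0, 0],
    [0, 0, 0, 0, 0, 0],
  ],
)

```text
clock: 25.75
tool_pos: [0.4384, 0.0395, 0.3579]
tcp_rot: [-180.0, -0.0, 54.4]
contact_force: [0.1, 0.6, -0.9]
width: 0.0001
grasp_force: 0.0
```

```bash
python3 - <<'E'
from cell import r,eyes
from h import *
look(r,eyes,"pics/m9.png");rel(r,np.array([.494,.091]))
E
```

```text
cam [0.48617724 0.10650185 0.50002446] stand [0.50931029 0.08465066] 0.0004958880401974217 rect ((501.037841796875, 85.07622528076172), (138.64341735839844, 124.97464752197266), 52.71036148071289) px 279 93
needed shift mm [ 8.27245149 -0.42556579] uv 4.445184893323455 6.989627398429404
t 25.8 tcp [0.43846582 0.03949953 0.35801645] rot [-1.79999544e+02 -5.27076222e-03  5.44477980e+01] F [ 0.68618535 -0.80341062  0.67059902] uv mm -74.14936954285609 -15.434203600279215
```

```bash
cat >> h.py <<'E'
def stand(d,c,z=.008):
    from scipy.optimize import least_squares
    im=cv2.GaussianBlur(np.ascontiguousarray(d["image"]),(3,3),0)
    lab=cv2.cvtColor(im,cv2.COLOR_RGB2LAB).astype(np.float32)
    a=np.linspace(0,2*np.pi,240,endpoint=False);R=np.arange(.082,.108,.0005)
    P=np.stack([c[0]+R[None]*np.cos(a)[:,None],c[1]+R[None]*np.sin(a)[:,None],np.full((240,len(R)),z)],-1)
    q=pix(d,P.reshape(-1,3)).reshape(240,len(R),2).astype(np.float32)
    b=cv2.remap(lab[...,2],q[...,0],q[...,1],cv2.INTER_LINEAR)-128
    g=b[:,4:]-b[:,:-4]              # inside bluish -> outside warm
    ok=(b[:,:16].max(1)<2)&(b.max(1)<14)&(g.max(1)>2)&(q[...,1].min(1)>1)
    k=g.argmax(1);p=P[np.arange(240),k+2,:2][ok]
    f=least_squares(lambda t:np.hypot(*(p-t[:2]).T)-t[2],[*c,.095],loss="soft_l1",f_scale=.001)
    f2=least_squares(lambda t:np.hypot(*(p-t).T)-.095,c,loss="soft_l1",f_scale=.001)
    return ok.sum(),f.x,f2.x
E
python3 - <<'E'
from cell import r,eyes
from h import *
from scipy.optimize import least_squares
c=np.array([.508,.082])
print("w1",stand(dict(np.load("w1.npz")),c))
d=wrist(r,eyes);print("now",stand(d,c))
S=eyes.get_image("scene");D=eyes.get_image("side")
def ext(d,c):
    p=np.r_[pix(d,ring(c,.095,0)),pix(d,ring(c,.095,.01))];return np.array([p[:,0].min(),p[:,0].max(),p[:,1].max()])
m=np.array([245.1,311.1,237.4,201.5,270.4,246.6])
f=least_squares(lambda c:np.r_[ext(S,c),ext(D,c)]-m,c,diff_step=1e-3);print("fixed",f.x,f.fun)
# blue/warm edge in fixed views too
print("scene",stand(S,c,.005),"side",stand(D,c,.005))
E
```

```text
w1 (np.int64(67), array([0.51204279, 0.08039519, 0.09352264]), array([0.51045433, 0.07970249]))
now (np.int64(38), array([0.51207131, 0.08136171, 0.09358709]), array([0.51115573, 0.08013864]))
fixed [0.51134633 0.08205156] [-0.97759392 -0.66102436  1.07014146 -0.88282921  0.30210211  2.27871187]
scene (np.int64(0), array([0.508, 0.082, 0.095]), array([0.508, 0.082])) side (np.int64(0), array([0.508, 0.082, 0.095]), array([0.508, 0.082]))
```

Better stand estimate, from three agreeing views: (0.511, 0.081). Remaining shift is about v 10 mm and u 2.5 mm. Next v push, to v ≈ -49.5.

>>> apply_moves(
  moves=[
    [0.0247, -0.026, 0, 0, 0, 0],
    [0.0247, -0.026, 0, 0, 0, 0],
    [0.0247, -0.026, 0, 0, 0, 0],
    [0, 0, 0.04, 0, 0, 0],
    [0, 0, 0.04, 0, 0, 0],
    [0, 0, 0.04, 0, 0, 0],
    [0, 0, 0.04, 0, 0, 0],
    [0, 0, 0.04, 0, 0, 0],
    [0, 0, 0, -8, 0, 0],
    [0, 0, 0, -8, 0, 0],
  ],
)

```text
clock: 26.95
tool_pos: [0.4182, 0.1434, 0.1561]
tcp_rot: [163.9, 0.1, 54.3]
contact_force: [0.3, -0.5, -0.3]
width: 0.0
grasp_force: 0.0
```

>>> apply_moves(
  moves=[
    [0, -0.0064, 0.0224, 0, 0, 0],
    [0, -0.0064, 0.0224, 0, 0, 0],
    [0, -0.0064, 0.0224, 0, 0, 0],
    [0, 0, 0, 0, 0, 0],
    [0, 0.0048, 0.0014, 0, 0, 0],
    [0, 0.0048, 0.0014, 0, 0, 0],
    [0, 0.0048, 0.0014, 0, 0, 0],
    [0, 0.0048, 0.0014, 0, 0, 0],
    [0, 0.0048, 0.0014, 0, 0, 0],
    [0, 0, 0, 0, 0, 0],
  ],
)

```text
clock: 27.95
tool_pos: [0.4398, 0.1292, 0.0885]
tcp_rot: [164.0, -0.0, 54.3]
contact_force: [0.3, 0.1, -0.4]
width: 0.0001
grasp_force: 0.0
```

```bash
python3 - <<'E'
from cell import r
from h import *
rel(r,np.array([.494,.091]))
E
```

```text
t 27.95 tcp [0.43983071 0.12919902 0.08854744] rot [ 1.63956470e+02 -4.87119372e-02  5.42853527e+01] F [ 0.32588684  0.12381458 -0.42734276] uv mm -0.24216862941762618 -66.28286552677822
```

>>> apply_moves(
  moves=[
    [0, 0.0029, 0.0008, 0, 0, 0],
    [0, 0.0029, 0.0008, 0, 0, 0],
    [0, 0.0014, 0.0004, 0, 0, 0],
    [0, 0.0014, 0.0004, 0, 0, 0],
    [0, 0.0014, 0.0004, 0, 0, 0],
    [0, 0.0014, 0.0004, 0, 0, 0],
    [0, 0.0014, 0.0004, 0, 0, 0],
    [0, 0.0014, 0.0004, 0, 0, 0],
    [0, 0.0014, 0.0004, 0, 0, 0],
    [0, 0.0005, 0.0001, 0, 0, 0],
  ],
)

```text
clock: 28.95
tool_pos: [0.4526, 0.1197, 0.0881]
tcp_rot: [164.0, 0.0, 54.3]
contact_force: [-1.7, 0.7, 2.1]
width: -0.0001
grasp_force: 1.2
```

>>> apply_moves(
  moves=[
    [0, 0, 0, 0, 0, 0],
    [0, -0.0048, -0.0014, 0, 0, 0],
    [0, -0.0192, -0.0055, 0, 0, 0],
    [0, -0.0192, -0.0055, 0, 0, 0],
    [0, 0.011, -0.0384, 0, 0, 0],
    [0, 0.011, -0.0384, 0, 0, 0],
    [0, 0, 0, 8, 0, 0],
    [0, 0, 0, 8, 0, 0],
    [0, 0, -0.04, 0, 0, 0],
    [0, 0, -0.04, 0, 0, 0],
  ],
)

```text
clock: 29.95
tool_pos: [0.4154, 0.1448, 0.2471]
tcp_rot: [-179.8, 0.2, 54.2]
contact_force: [1.3, 1.1, 0.6]
width: -0.0002
grasp_force: 0.0
```

>>> apply_moves(
  moves=[
    [0, 0, -0.04, 0, 0, 0],
    [0, 0, -0.04, 0, 0, 0],
    [0, 0, -0.03, 0, 0, 0],
    [-0.026, 0.034, 0, 0, 0, 0],
    [-0.026, 0.034, 0, 0, 0, 0],
    [-0.026, 0.034, 0, 0, 0, 0],
    [0, 0, 0, 0, 0, 0],
    [0, 0, 0, 0, 0, 0],
    [0, 0, 0, 0, 0, 0],
    [0, 0, 0, 0, 0, 0],
  ],
)

```text
clock: 30.95
tool_pos: [0.453, 0.0243, 0.358]
tcp_rot: [-180.0, -0.0, 54.4]
contact_force: [0.3, -0.7, 0.6]
width: -0.0002
grasp_force: 0.0
```

```bash
python3 - <<'E'
from cell import r,eyes
from h import *
look(r,eyes,"pics/m10.png");rel(r,np.array([.494,.091]))
print(stand(wrist(r,eyes),np.array([.511,.081])))
E
```

```text
cam [0.50073972 0.09136074 0.50008241] stand [0.6310106  0.21910935] 0.0039919885518114664 rect ((507.17828369140625, 80.13619995117188), (137.56256103515625, 125.19534301757812), 51.76156234741211) px 264 90
needed shift mm [123.83231395 138.97315413] uv 185.01460878725936 20.434629462871943
t 31.0 tcp [0.45306222 0.02431479 0.3580182 ] rot [ 1.79998576e+02 -5.71620825e-03  5.44582364e+01] F [ 0.25046993 -0.18434647  0.81791135] uv mm -78.07145065783672 5.259964025568932
(np.int64(45), array([0.5120284 , 0.08102759, 0.09374535]), array([0.51164047, 0.07957468]))
```

Bun (507.2, 80.1), stand (511.3, 80.7): about 3 mm left in each of u and v. From past contacts, the TCP stops at u -76 and v -67 relative to the stand. u first.

>>> apply_moves(
  moves=[
    [-0.03, 0.012, 0, 0, 0, 0],
    [0, 0, 0.04, 0, 0, 0],
    [0, 0, 0.04, 0, 0, 0],
    [0, 0, 0.04, 0, 0, 0],
    [0, 0, 0.04, 0, 0, 0],
    [0, 0, 0.04, 0, 0, 0],
    [0, 0, 0, 0, 8, 0],
    [0, 0, 0, 0, 8, 0],
    [-0.0064, 0, 0.0224, 0, 0, 0],
    [-0.0064, 0, 0.0224, 0, 0, 0],
  ],
)

```text
clock: 32.05
tool_pos: [0.4461, -0.0087, 0.1116]
tcp_rot: [179.8, -16.0, 54.3]
contact_force: [0.6, 0.6, 0.2]
width: 0.0
grasp_force: 0.0
```

>>> apply_moves(
  moves=[
    [-0.0064, 0, 0.0224, 0, 0, 0],
    [0, 0, 0, 0, 0, 0],
    [0.0096, 0, 0.0028, 0, 0, 0],
    [0.0096, 0, 0.0028, 0, 0, 0],
    [0, 0, 0, 0, 0, 0],
    [0, 0, 0, 0, 0, 0],
    [0, 0, 0, 0, 0, 0],
    [0, 0, 0, 0, 0, 0],
    [0, 0, 0, 0, 0, 0],
    [0, 0, 0, 0, 0, 0],
  ],
)

```text
clock: 33.05
tool_pos: [0.4572, 0.008, 0.088]
tcp_rot: [-180.0, -16.0, 54.3]
contact_force: [0.3, 0.1, 0.2]
width: -0.0004
grasp_force: 0.0
```

```bash
python3 - <<'E'
from cell import r
from h import *
rel(r,np.array([.5113,.0807]))
E
```

```text
t 33.05 tcp [0.4572145  0.00796147 0.08803913] rot [-179.99736529  -15.9968846    54.31717556] F [0.31304014 0.0783696  0.22234366] uv mm -90.62190515147643 -1.9505345827537341
```

>>> apply_moves(
  moves=[
    [0.0029, 0, 0.0008, 0, 0, 0],
    [0.0029, 0, 0.0008, 0, 0, 0],
    [0.0029, 0, 0.0008, 0, 0, 0],
    [0.0014, 0, 0.0004, 0, 0, 0],
    [0.0014, 0, 0.0004, 0, 0, 0],
    [0.0014, 0, 0.0004, 0, 0, 0],
    [0.0014, 0, 0.0004, 0, 0, 0],
    [0, 0, 0, 0, 0, 0],
    [-0.0048, 0, -0.0014, 0, 0, 0],
    [-0.0192, 0, -0.0055, 0, 0, 0],
  ],
)

```text
clock: 34.05
tool_pos: [0.4519, 0.0003, 0.0885]
tcp_rot: [180.0, -16.1, 54.4]
contact_force: [0.2, -0.7, -0.5]
width: 0.0005
grasp_force: 0.0
```

>>> apply_moves(
  moves=[
    [-0.0096, 0, -0.0028, 0, 0, 0],
    [0.011, 0, -0.0384, 0, 0, 0],
    [0.011, 0, -0.0384, 0, 0, 0],
    [0, 0, 0, 0, -8, 0],
    [0, 0, 0, 0, -8, 0],
    [0, 0, -0.04, 0, 0, 0],
    [0.028, -0.0245, 0, 0, 0, 0],
    [0.028, -0.0245, 0, 0, 0, 0],
    [0.028, -0.0245, 0, 0, 0, 0],
    [0.028, -0.0245, 0, 0, 0, 0],
  ],
)

```text
clock: 35.05
tool_pos: [0.4309, 0.1411, 0.2082]
tcp_rot: [-180.0, -0.1, 54.3]
contact_force: [1.2, -0.6, -0.7]
width: 0.0003
grasp_force: 0.0
```

>>> apply_moves(
  moves=[
    [0, 0, 0.03, 0, 0, 0],
    [0, 0, 0.027, 0, 0, 0],
    [0, 0, 0, -8, 0, 0],
    [0, 0, 0, -8, 0, 0],
    [0, -0.0064, 0.0224, 0, 0, 0],
    [0, -0.0064, 0.0224, 0, 0, 0],
    [0, -0.0055, 0.0193, 0, 0, 0],
    [0, 0, 0, 0, 0, 0],
    [0, 0, 0, 0, 0, 0],
    [0, 0, 0, 0, 0, 0],
  ],
)

```text
clock: 36.05
tool_pos: [0.4325, 0.1401, 0.0858]
tcp_rot: [163.9, -0.1, 54.3]
contact_force: [0.1, -0.3, -0.7]
width: 0.0001
grasp_force: 0.0
```

```bash
python3 - <<'E'
from cell import r
from h import *
rel(r,np.array([.5113,.0807]))
E
```

```text
t 36.05 tcp [0.43245784 0.14006198 0.08576155] rot [ 1.63923277e+02 -1.15676068e-01  5.43152086e+01] F [ 0.1132279  -0.30498835 -0.68520309] uv mm 2.7158178566653683 -98.65371444946733
```

>>> apply_moves(
  moves=[
    [-0.0025, 0.0077, 0.0022, 0, 0, 0],
    [0, 0.0077, 0.0022, 0, 0, 0],
    [0, 0.0029, 0.0008, 0, 0, 0],
    [0, 0.0029, 0.0008, 0, 0, 0],
    [0, 0.0029, 0.0008, 0, 0, 0],
    [0, 0.0014, 0.0004, 0, 0, 0],
    [0, 0.0014, 0.0004, 0, 0, 0],
    [0, 0.0014, 0.0004, 0, 0, 0],
    [0, 0.0014, 0.0004, 0, 0, 0],
    [0, 0.0007, 0.0002, 0, 0, 0],
  ],
)

```text
clock: 37.05
tool_pos: [0.4553, 0.1195, 0.0844]
tcp_rot: [164.0, 0.0, 54.3]
contact_force: [-1.1, 0.7, 0.9]
width: -0.0
grasp_force: 1.2
```

>>> apply_moves(
  moves=[
    [0, 0, 0, 0, 0, 0],
    [0, -0.0048, -0.0014, 0, 0, 0],
    [0, -0.0192, -0.0055, 0, 0, 0],
    [0, -0.0192, -0.0055, 0, 0, 0],
    [0, 0.011, -0.0384, 0, 0, 0],
    [0, 0.011, -0.0384, 0, 0, 0],
    [0, 0, 0, 8, 0, 0],
    [0, 0, 0, 8, 0, 0],
    [0, 0, -0.04, 0, 0, 0],
    [0, 0, -0.04, 0, 0, 0],
  ],
)

```text
clock: 38.05
tool_pos: [0.4184, 0.1444, 0.2434]
tcp_rot: [-179.8, 0.2, 54.2]
contact_force: [0.6, 0.4, -0.0]
width: -0.0
grasp_force: 0.0
```

>>> apply_moves(
  moves=[
    [0, 0, -0.04, 0, 0, 0],
    [0, 0, -0.04, 0, 0, 0],
    [0, 0, -0.03, 0, 0, 0],
    [-0.026, 0.036, 0, 0, 0, 0],
    [-0.026, 0.036, 0, 0, 0, 0],
    [-0.026, 0.036, 0, 0, 0, 0],
    [0, 0, 0, 0, 0, 0],
    [0, 0, 0, 0, 0, 0],
    [0, 0, 0, 0, 0, 0],
    [0, 0, 0, 0, 0, 0],
  ],
)

```text
clock: 39.05
tool_pos: [0.4609, 0.0203, 0.3544]
tcp_rot: [-180.0, -0.0, 54.4]
contact_force: [0.6, 0.5, -0.7]
width: 0.0001
grasp_force: 0.0
```

```bash
python3 - <<'E'
from cell import r,eyes
from h import *
look(r,eyes,"pics/m11.png");rel(r,np.array([.5113,.0807]))
print(stand(wrist(r,eyes),np.array([.511,.081])))
E
```

```text
cam [0.50862295 0.08739324 0.49646979] stand [0.3687141  0.18923083] 0.0056649986398392 rect ((512.473876953125, 80.09933471679688), (137.44509887695312, 124.65496826171875), 52.00864791870117) px 257 91
needed shift mm [-143.75978184  109.13149688] uv 5.678781534648422 -180.40041553327202
t 39.1 tcp [0.46094703 0.02037614 0.35445104] rot [ 1.79996651e+02 -4.87950698e-03  5.44574231e+01] F [-0.1001682   0.74154578  0.24164482] uv mm -78.34018530065988 -6.099626352691115
(np.int64(33), array([0.51224102, 0.08129445, 0.09339005]), array([0.51204097, 0.07928943]))
```

The bun is at (512.5, 80.1) against the stand at about (511.8, 80.5), within about 1 mm. The hand is well clear, so I'm handing in.

```bash
python3 -c "
from cell import r
print(r.sign_off())"
```

```text
the job is handed in; nothing more can be done
None
```

The bun is centred to within about 1 mm of the pedestal's middle by the last wrist-camera measurement (calibration good to about 2 mm), the hand is clear, and the job is handed in at about 39 s of the 64 s limit.

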